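# Sweep the stray nuts into the pen

### The arm

A 6-joint arm with a two-finger parallel gripper is mounted at the origin on the work surface. World frame = base frame: x ahead of the robot, y to its left, z up, the work surface at z = 0. Lengths are in m, angles in rad, forces in N, time in s.
With the tool pointing down it reaches from about 0.3 to 0.875 m from the base axis. Payload 6.4 kg.
Tool frame: the origin (TCP) lies between the finger pads; the fingertips stand 19 mm ahead of it and the grasp point (between the pads) is the TCP; z points along the fingers, y is the direction in which the jaws open and shut (so a half turn about z gives the same grasp; the last joint's range is limited). The gripper opens to 85 mm and grips with 20 to 120 N. Pads are 22 mm wide; open, the fingers measure 114 mm over their backs; the gripper's body (76 mm by 85 mm) begins 54 mm behind the grasp point. The pads swing forward as they close: fully open they stand 13 mm farther back than shut.
Start: joints at [-1.49, 0.181, 1.607, -0, 1.354, -0.206], TCP at [0.163, -0.552, 0.25] pointing down, gripper open.
Joint ranges: [-2.99, 2.99], [-0.89, 2.07], [0.3, 2.58], [-1.14, 4.28], [0, 2.63], [-3.12, 3.12]. Speed limits (rad/s): [2.57, 2.57, 3.01, 3.14, 3.14, 3.14].

### API

Orientations are given as a unit quaternion [w, x, y, z].
In Python, from bench import * gives the robot as it stands.
- The arm moves only by the tool apply_moves, never from a script. Its argument "moves" is a list that holds one entry, the list of rows, each a list of 7 numbers: the shift along the tool's x, y, z in cm, then the turn, a rotation vector about the tool's x, y, z in rad, then the opening, from 0 (shut) to 1 (fully open). A call has 1 to 8 rows; each row is the pose to reach, as a shift and turn from the pose commanded when the call began, along the tool's axes at that moment; what a row does not reach only later rows make up. A row lasts 1/10 s, in which the tool goes at most 50 mm and 8.59 degrees, less where a joint would pass 70% of its speed; a pose out of reach is approached as far as the arm can. A call with a gripper value outside its range is refused whole. The fingers move at their own pace and stop on an object; the grip force is fixed at half the most. Time passes only in rows, so rows that repeat a pose let the fingers close. It gives the time, the measured TCP pose, the force and the opening at its end, in the units of the state.
- get_obs(): the state, without advancing time (a new reading comes with each control period).
- camera(name): name is "scene" or "side" or "wrist"; returns the picture (420x560x3 uint8, red, green, blue); there is no depth.
- get_calibration(name): a dict with "vertical_fov" (degrees; the focal length in pixels is half the picture's height over the tangent of half this angle, whatever the lens; pixels are square), "cx", "cy" (the principal point, pixels), "R" (3x3) and "t" (3): a world point X has camera coordinates R X + t. Camera axes: x right, y down, z forward; pixel columns grow to the right and rows downward; lengths in m; the calibration is good to about 2 mm. A picture is of the moment at which its call begins: read the wrist's pose just before it. get_calibration takes no time and is no camera call; for the wrist camera it gives the pose at the moment of the call.
- hand_in(): hands the job in, once; it reports no verdict.
The state is a dict: "time_s": time; "q": joint angles; "dq": joint speeds; "joint_efforts": joint torques, N m; "eef_pos": TCP position; "eef_rot": TCP orientation; "wrist_force": force on the tool from outside, world axes, zero at the start; "torque": the same for the moment, N m; "opening": opening from 0.0 (shut) to 1.0 (fully open).
Only numpy, scipy, OpenCV 4.12 (cv2) and the standard library are available. Lean on these libraries where they do the work, as an engineer would, in place of code of your own. Each camera call takes 0.05 s, during which the arm holds its last target. There are 200 camera calls.

### The job

With closed fingers, sweep the three big hex nuts along the bench into the three-sided aluminium pen, so that each lies flat and wholly inside it. Only push them: do not grip them, pick them up or press down on them, and leave everything else on the bench where it is.

Things in the scene. Friction and masses are not known exactly. Their poses are not given: they have to be found in the camera images.
- pen: low three-sided pen of aluminium bar screwed to the bench; its floor is the bench top, so parts slide straight in. Inside 120 mm deep (its x) by 180 mm wide (its y); walls 15 mm thick, 20 mm high. Origin on the bench at the centre of the inside: inner faces of the back wall at x = +60 mm, side walls at y = +/-90 mm; the open end, without sill, at x = -60 mm, facing roughly to the robot's left
- nut_a: one of three alike big steel hex nuts lying flat outside the open end of the pen, 36 mm across flats, 42 mm across corners, 19 mm high, 24 mm hole, about 110 g, sliding freely on the bench; origin at the centre of its underside, z up. It turns as it is pushed, and its yaw is arbitrary
- nut_b: one of three alike big steel hex nuts lying flat outside the open end of the pen, 36 mm across flats, 42 mm across corners, 19 mm high, 24 mm hole, about 110 g, sliding freely on the bench; origin at the centre of its underside, z up. It turns as it is pushed, and its yaw is arbitrary
- nut_c: one of three alike big steel hex nuts lying flat outside the open end of the pen, 36 mm across flats, 42 mm across corners, 19 mm high, 24 mm hole, about 110 g, sliding freely on the bench; origin at the centre of its underside, z up. It turns as it is pushed, and its yaw is arbitrary
- socket: steel deep socket standing upright among the nuts, round, 30 mm diameter at the foot, 24 mm at the top, 45 mm tall; origin at the centre of its underside. Leave it alone
- washer: flat round steel washer lying on the bench, 44 mm outside diameter, 25 mm hole, 4 mm thick; origin at the centre of its underside. Leave it alone
- bolt: steel hex bolt standing upright on its head, head 24 mm across flats, shank 16 mm, 50 mm tall; origin at the centre of its underside. Leave it alone
- pliers: pliers lying flat, about 180 mm long along their x axis (blue handles to -x, to 120 mm from the origin; jaws to +x), about 15 mm high; origin under the pivot. Leave them alone
- spray_can: upright green and white spray can, 66 mm diameter, 170 mm tall; origin at the centre of its underside. Leave it alone
- tape_roll: roll of paper tape lying flat, 90 mm outside diameter, 48 mm tall; origin at the centre of its underside. Leave it alone
- water_bottle: upright clear bottle, 64 mm diameter, 190 mm tall; origin at the centre of its underside. Leave it alone

How it is judged:
At the end, for the whole second after the job is handed in: All three nuts lie flat (tilt under 0.1 rad, underside within 4 mm of the bench) and still inside the pen: each nut's centre at least 18 mm inside the open end and between the walls. Every other loose thing is within 15 mm of where it started (x of nut_a in the frame of pen between -0.042 and 0.06 m and y of nut_a in the frame of pen between -0.08 and 0.08 m and height (world z) of each of nut_a, nut_b, nut_c below 0.004 m and angle between each of nut_a, nut_b, nut_c's own z axis and vertical below 0.1 rad and linear speed of each of nut_a, nut_b, nut_c below 0.02 m/s and x of nut_b in the frame of pen between -0.042 and 0.06 m and y of nut_b in the frame of pen between -0.08 and 0.08 m and x of nut_c in the frame of pen between -0.042 and 0.06 m and y of nut_c in the frame of pen between -0.08 and 0.08 m and distance of each of socket, washer, bolt, pliers, spray_can, tape_roll, water_bottle from where it was at the start of the episode below 0.015 m); the robot touches nothing.
It fails at once if a nut is lifted: its underside centre rises more than 10 mm above the bench (height (world z) of any of nut_a, nut_b, nut_c above 0.01 m).
It fails at once if a nut is gripped between the fingers or pressed from above: the fingers touch it while the point between the pads is within 20 mm, horizontally, of its centre ((horizontal distance between the grasp point and nut_a below 0.02 m and contact force between the fingers and nut_a above 1 N) or (horizontal distance between the grasp point and nut_b below 0.02 m and contact force between the fingers and nut_b above 1 N) or (horizontal distance between the grasp point and nut_c below 0.02 m and contact force between the fingers and nut_c above 1 N)).
It fails at once if something else on the bench is shifted by more than 15 mm (distance of any of socket, washer, bolt, pliers, spray_can, tape_roll, water_bottle from where it was at the start of the episode above 0.015 m).
It also fails if it takes over 67 s, if anything falls off the work surface, if the arm or the gripper's body presses on something with over 40 N, if the wrist force passes 120 N, or if a joint passes its speed limit or range.

## Working session

There is one attempt and no reset: what is moved stays moved. The work goes in short steps, Python scripts to look and compute and a tool call to move; the robot and the scene stay as the last step left them, time stands still between calls to the robot, and variables do not carry over. Pictures are saved under pics/ and viewed, about 8 in all and at most 12, crops included, and the job is handed in when it is done.

Besides the shell and the picture viewer there is one more tool, called by a JSON object that holds its "fn" and its "kwargs", one argument or row to a line. apply_moves: Moves the arm, as the interface text tells. Its arguments: {"type":"object","properties":{"moves":{"type":"array","items":{"type":"array","items":{"type":"array","items":{"type":"number"}}}}},"required":["moves"]}

```bash
mkdir -p pics; cat > h.py <<'E'
from bench import *
import numpy as np, cv2
def K(name):
    c=get_calibration(name); f=210/np.tan(np.radians(c["vertical_fov"])/2)
    return f,c["cx"],c["cy"],np.array(c["R"]),np.array(c["t"])
def ray(name,u,v,z=0.0):
    f,cx,cy,R,t=K(name); d=R.T@np.array([(u-cx)/f,(v-cy)/f,1]); o=-R.T@t
    return o+d*(z-o[2])/d[2]
def proj(name,X):
    f,cx,cy,R,t=K(name); p=R@np.array(X)+t; return f*p[0]/p[2]+cx,f*p[1]/p[2]+cy
def snap(name,fn):
    im=camera(name); cv2.imwrite("pics/"+fn,cv2.cvtColor(im,cv2.COLOR_RGB2BGR)); return im
E
python3 - <<'E'
from h import *
for n in ["scene","side","wrist"]:
    snap(n,n+"0.png"); f,cx,cy,R,t=K(n); print(n,f,cx,cy,(-R.T@t).round(3),R.round(2).tolist())
print(get_obs())
E
```

```text
scene 383.850809633852 282.534340276214 205.529967354606 [1.036 0.117 0.661] [[-0.42, 0.91, -0.0], [0.72, 0.33, -0.61], [-0.55, -0.25, -0.8]]
side 509.8162350924974 275.5429721922088 214.02624641321958 [0.246 0.683 0.541] [[-0.91, -0.41, 0.02], [-0.22, 0.45, -0.87], [0.34, -0.8, -0.5]]
wrist 302.3311231520137 273.5701722586762 209.3396495586345 [ 0.234 -0.531  0.374] [[0.28, -0.96, -0.0], [-0.92, -0.27, 0.29], [-0.28, -0.08, -0.96]]
{'time_s': 0.15, 'q': array([-1.49029109e+00,  1.81375033e-01,  1.60780195e+00, -1.41271220e-05,
        1.35379221e+00, -2.06308769e-01]), 'dq': array([-1.93424006e-03, -1.73724697e-03, -2.16007887e-03,  4.14585654e-04,
       -1.99773688e-04,  6.92795920e-05]), 'joint_efforts': array([ 7.85871580e-04, -4.45259821e+01, -3.51690996e+01, -2.92027826e-04,
        5.84546549e-03, -2.47682544e-05]), 'eef_pos': array([ 0.1626406 , -0.55109317,  0.24957705]), 'eef_rot': array([-6.87338851e-04,  9.89734374e-01,  1.42917445e-01,  3.63814215e-05]), 'wrist_force': array([ 0.31583933, -1.27949376, -0.68521369]), 'torque': array([ 0.00360706, -0.03065548, -0.03158242]), 'opening': 1.000444567647285}
```

View pics/scene0.png

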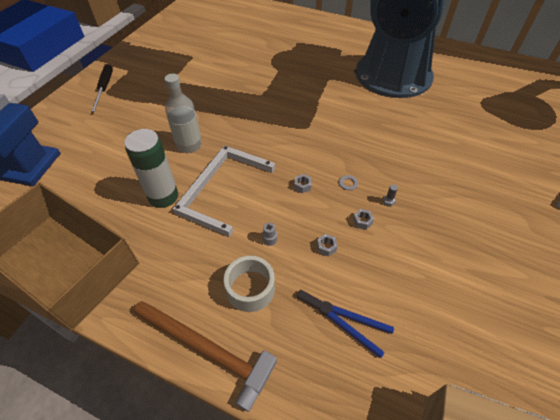

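View pics/side0.png

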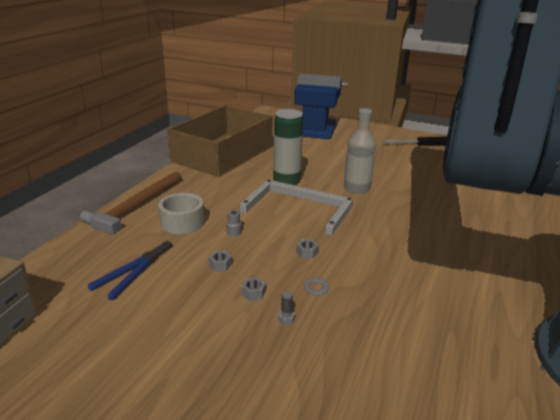

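Scene view: nuts near (303,183), (363,219) and (326,245), socket (269,234), washer (348,183), bolt (390,195). The pen corners are near (227,150) and (178,210), with its open ends near (273,166) and (230,231). Next I'll turn these into positions and cross-check them between the two views.

```bash
python3 - <<'E'
from h import *
S={"n1":(303,183,.012),"n2":(363,219,.012),"n3":(326,245,.012),"washer":(348,183,.003),"socketTop":(269,228,.045),"boltTop":(392,187,.05),
"penBackR":(227,150,.02),"penBackL":(178,209,.02),"penEndR":(272,164,.02),"penEndL":(230,229,.02),"tape":(250,275,.048)}
D={"n1":(308,248,.012),"n2":(254,288,.012),"n3":(220,261,.012),"washer":(317,286,.003),"socketTop":(234,213,.045),"boltTop":(287,296,.05),
"penBackR":(350,200,.02),"penBackL":(270,184,.02),"penEndR":(333,228,.02),"penEndL":(245,206,.02),"tape":(182,205,.048)}
for k in S: print(k,ray("scene",*S[k])[:2].round(3),ray("side",*D[k])[:2].round(3))
a=cv2.imread("pics/scene0.png")[130:280,160:420]; b=cv2.imread("pics/side0.png")[170:335,190:365]
cv2.imwrite("pics/c1.png",cv2.resize(a,None,fx=3,fy=3,interpolation=cv2.INTER_CUBIC))
cv2.imwrite("pics/c2.png",cv2.resize(b,None,fx=3.5,fy=3.5,interpolation=cv2.INTER_CUBIC))
E
```

```text
n1 [ 0.511 -0.075] [ 0.505 -0.076]
n2 [0.55  0.076] [0.543 0.076]
n3 [0.64  0.029] [0.632 0.032]
washer [0.461 0.015] [0.454 0.014]
socketTop [ 0.67  -0.081] [ 0.664 -0.081]
boltTop [0.475 0.109] [0.468 0.116]
penBackR [ 0.497 -0.275] [ 0.486 -0.281]
penBackL [ 0.691 -0.282] [ 0.674 -0.275]
penEndR [ 0.494 -0.159] [ 0.482 -0.153]
penEndL [ 0.69  -0.159] [ 0.678 -0.156]
tape [ 0.776 -0.067] [ 0.769 -0.06 ]
```

View pics/c1.png

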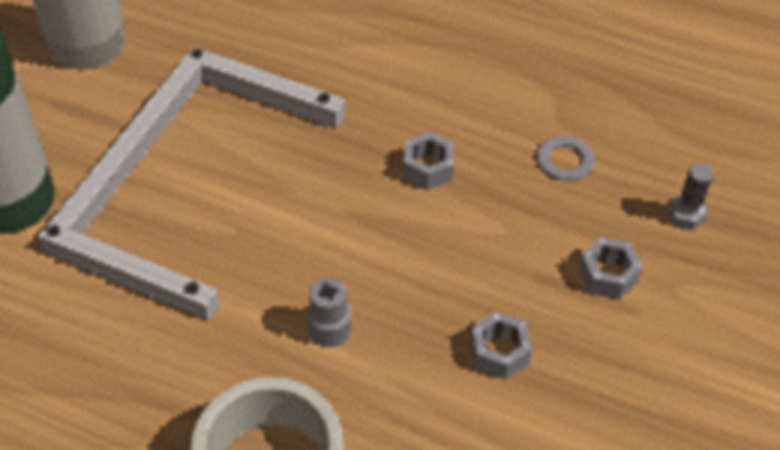

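The crop shows all nuts clear of each other, with the pen's screws visible. I'll refine using top-face centres and the screw points, and check the spray can and bottle bases.

```bash
python3 - <<'E'
from h import *
P={"n1":(430,153,.019),"n2":(611,262,.019),"n3":(502,340,.019),"socketTop":(328,290,.045),"washer":(565,158,.004),"scrBR":(196,53,.02),"scrER":(323,98,.02),"scrBL":(53,230,.02),"scrEL":(191,287,.02),
"outEndR":(344,100,.02),"outEndL":(216,292,.02)}
for k,(u,v,z) in P.items(): print(k,ray("scene",160+(u-1)/3,130+(v-1)/3,z)[:2].round(4))
for k,u,v in [("can",162,200),("bottle",187,148)]: print(k,ray("scene",u,v,0)[:2].round(3))
E
```

```text
n1 [ 0.5102 -0.0754]
n2 [0.5499 0.0756]
n3 [0.6395 0.0297]
socketTop [ 0.6667 -0.0823]
washer [0.4605 0.0144]
scrBR [ 0.4912 -0.2841]
scrER [ 0.4936 -0.1711]
scrBL [ 0.6859 -0.2875]
scrEL [ 0.6878 -0.1755]
outEndR [ 0.4888 -0.1556]
outEndL [ 0.6844 -0.1582]
can [ 0.674 -0.341]
bottle [ 0.515 -0.38 ]
```

View pics/c2.png

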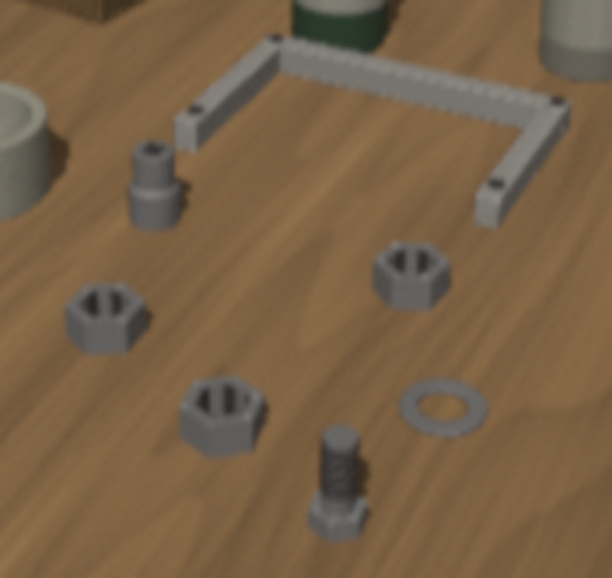

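{"fn": "apply_moves", "kwargs": {
  "moves": [
    [[3.5, -3, 0, 0, 0, -0.14, 0], [8, -7, 1, 0, 0, -0.28, 0], [12, -11, 2, 0, 0, -0.42, 0], [16, -14.5, 3, 0, 0, -0.56, 0], [20, -18, 4, 0, 0, -0.7, 0], [24, -21.5, 5, 0, 0, -0.84, 0], [28, -25, 6, 0, 0, -0.98, 0], [32, -28.5, 6, 0, 0, -1.1, 0]]
  ]
}}

```text
time_s: 0.95
eef_pos: [0.3691, -0.2171, 0.1922]
eef_rot: [-0.0, 0.768, 0.641, 0.0]
wrist_force: [1.5, -0.8, -0.5]
opening: 0.003
```

```bash
cat >> h.py <<'E'
from scipy.spatial.transform import Rotation as Ro
def pose():
    o=get_obs(); q=o["eef_rot"]; R=Ro.from_quat([q[1],q[2],q[3],q[0]]).as_matrix()
    return o,np.array(o["eef_pos"]),R
def togo(x,y,z,yaw):
    o,p,R=pose(); cur=np.degrees(np.arctan2(R[1,0],R[0,0]))
    s=R.T@(np.array([x,y,z])-p)*100
    print("t",round(o["time_s"],2),"tcp",p.round(4),"yaw",cur.round(1),"open",round(o["opening"],2),"F",np.array(o["wrist_force"]).round(1),"tilt",R[2].round(3),"q",np.array(o["q"]).round(2))
    print("shift cm",s.round(2),"turn z",round(-np.radians(yaw-cur),3))
E
python3 -c "
from h import *
togo(.493,-.022,.12,105)"
```

```text
t 0.95 tcp [ 0.3691 -0.2171  0.1922] yaw 79.7 open 0.0 F [ 1.5 -0.8 -0.5] tilt [ 0.001 -0.001 -1.   ] q [-0.81 -0.1   2.02  0.    1.22 -0.63]
shift cm [21.4   8.72  7.23] turn z -0.441
```

{"fn": "apply_moves", "kwargs": {
  "moves": [
    [[5, 2, 2, 0, 0, -0.12, 0], [9.5, 4, 4, 0, 0, -0.24, 0], [14, 5.5, 6, 0, 0, -0.36, 0], [18.2, 7.1, 7, 0, 0, -0.44, 0], [18.2, 7.1, 7, 0, 0, -0.44, 0], [18.2, 7.1, 7, 0, 0, -0.44, 0]]
  ]
}}

```text
time_s: 1.55
eef_pos: [0.4718, -0.0518, 0.1223]
eef_rot: [-0.001, 0.61, 0.792, -0.0]
wrist_force: [0.6, 0.3, -0.1]
opening: 0.0
```

```bash
python3 -c "
from h import *
togo(.493,-.022,.024,105)
im=snap('scene','s1.png'); w=snap('wrist','w1.png')
a=cv2.resize(cv2.imread('pics/s1.png')[100:310,130:410],None,fx=2,fy=2,interpolation=cv2.INTER_CUBIC)
cv2.imwrite('pics/m1.png',np.hstack([a[:420],cv2.imread('pics/w1.png')])[:, :])
cv2.imwrite('pics/m1.png',cv2.resize(cv2.imread('pics/m1.png'),(800,300)))
"
```

```text
t 1.55 tcp [ 0.4718 -0.0518  0.1223] yaw 104.8 open 0.0 F [ 0.6  0.3 -0.1] tilt [ 0.001 -0.002 -1.   ] q [-0.36  0.12  1.96 -0.    1.06 -0.62]
shift cm [2.33 2.82 9.83] turn z -0.003
```

View pics/m1.png

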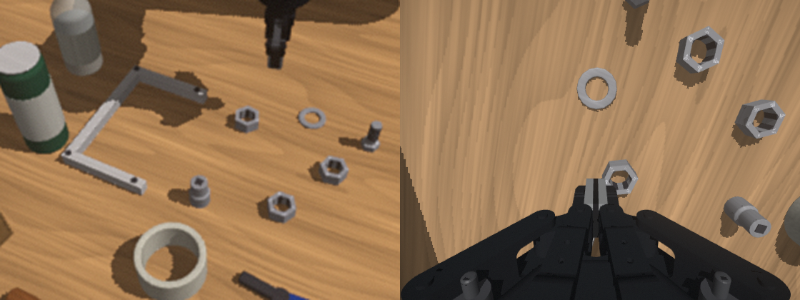

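Composite (left scene, right wrist): the hand hovers behind n1. In the wrist half n1 is at (619,177), n2 at (702,49), n3 at (761,118) and the washer at (596,89). I'll cross-check positions from the wrist view.

```bash
python3 -c "
from h import *
for k,x,y,z in [('n1',619,177,.019),('n2',702,49,.019),('n3',761,118,.019),('washer',596,89,.004)]: print(k,ray('wrist',(x-400)*1.4,y*1.4,z)[:2].round(3))
togo(.493,-.022,.024,105)
print(proj('wrist',[.493,-.022,.0]))"
```

```text
n1 [ 0.505 -0.075]
n2 [0.545 0.075]
n3 [0.631 0.028]
washer [0.455 0.012]
t 1.65 tcp [ 0.4718 -0.054   0.1232] yaw 104.6 open -0.0 F [ 0.3 -0.6 -0.1] tilt [-0. -0. -1.] q [-0.36  0.12  1.96 -0.    1.06 -0.62]
shift cm [2.56 2.86 9.92] turn z -0.006
(np.float64(308.19955082748174), np.float64(177.88352188191124))
```

{"fn": "apply_moves", "kwargs": {
  "moves": [
    [[2.6, 2.65, 0, 0, 0, 0, 0], [2.6, 2.65, 3, 0, 0, 0, 0], [2.6, 2.65, 6.5, 0, 0, 0, 0], [2.6, 2.65, 9, 0, 0, 0, 0], [2.6, 2.65, 9.9, 0, 0, 0, 0], [2.6, 2.65, 9.9, 0, 0, 0, 0]]
  ]
}}

```text
time_s: 2.25
eef_pos: [0.4902, -0.0227, 0.0236]
eef_rot: [-0.001, 0.612, 0.791, -0.0]
wrist_force: [0.1, 0.5, -0.1]
opening: 0.003
```

```bash
python3 -c "
from h import *
togo(.491,-.022,.024,105)"
```

```text
t 2.25 tcp [ 0.4902 -0.0227  0.0236] yaw 104.5 open 0.0 F [ 0.1  0.5 -0.1] tilt [ 0.001 -0.002 -1.   ] q [-0.29  0.34  1.95 -0.    0.85 -0.54]
shift cm [ 0.04  0.09 -0.04] turn z -0.008
```

{"fn": "apply_moves", "kwargs": {
  "moves": [
    [[-1, 0.05, 0, 0, 0, 0, 0], [-2, 0.05, 0, 0, 0, 0, 0], [-3, 0.05, 0, 0, 0, 0, 0], [-4, 0.05, 0, 0, 0, 0, 0], [-5, 0.05, 0, 0, 0, 0, 0], [-6, 0.05, 0, 0, 0, 0, 0], [-7, 0.05, 0, 0, 0, 0, 0], [-7, 0.05, 0, 0, 0, 0, 0]]
  ]
}}

```text
time_s: 3.05
eef_pos: [0.51, -0.0906, 0.0242]
eef_rot: [0.001, 0.612, 0.791, -0.0]
wrist_force: [0.3, 0.3, -0.7]
opening: 0.0
```

```bash
cat >> h.py <<'E'
def blobs(fn,show=True):
    im=snap("scene",fn); hsv=cv2.cvtColor(im,cv2.COLOR_RGB2HSV)
    m=((hsv[...,1]<70)&(hsv[...,2]>50)).astype(np.uint8)
    m=cv2.morphologyEx(m,cv2.MORPH_CLOSE,np.ones((5,5),np.uint8))
    n,l,st,c=cv2.connectedComponentsWithStats(m)
    for i in range(1,n):
        if 60<st[i,4]<900:
            p=ray("scene",*c[i],.010)
            if .4<p[0]<.75 and -.32<p[1]<.16: print(c[i].round(1),"area",st[i,4],"xy",(p[:2]-[.005,0]).round(4))
E
python3 -c "
from h import *
togo(.5,0,.024,105)
blobs('s2.png')
a=cv2.imread('pics/s2.png')[120:270,160:410]
cv2.imwrite('pics/m2.png',cv2.resize(a,None,fx=3,fy=3,interpolation=cv2.INTER_CUBIC))
"
```

```text
t 3.05 tcp [ 0.51   -0.0906  0.0242] yaw 104.6 open 0.0 F [ 0.3  0.3 -0.7] tilt [-0.001  0.001 -1.   ] q [-0.41  0.38  1.88 -0.    0.87 -0.66]
shift cm [9.02 1.32 0.01] turn z -0.007
[348.2 182.2] area 164 xy [0.4603 0.0156]
[390.3 196.1] area 181 xy [0.4601 0.1117]
[363.1 218.7] area 312 xy [0.5425 0.0759]
[269.2 233.9] area 272 xy [ 0.6572 -0.0852]
[326.5 244.5] area 344 xy [0.6326 0.0289]
```

View pics/m2.png

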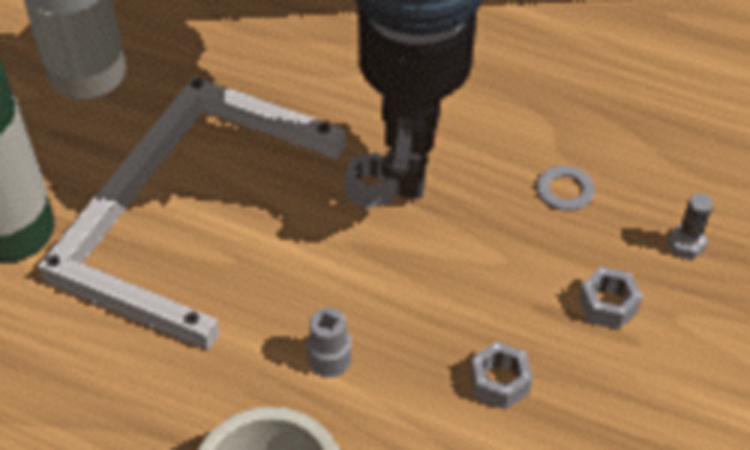

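The nut is in front of the finger at crop (371,172), in the arm's shadow, near the end of the right wall.

```bash
python3 -c "
from h import *
p=ray('scene',160+371/3,120+172/3,.019); print(p-[.005,0,0])
im=cv2.imread('pics/s2.png'); h=cv2.cvtColor(im,cv2.COLOR_BGR2HSV)
for u,v in [(276,180),(284,187),(288,183),(275,190),(270,180),(297,170),(295,184),(255,160)]: print(u,v,h[v,u])
"
```

```text
[ 0.51395187 -0.11833959  0.019     ]
276 180 [ 6 18 71]
284 187 [150   3  89]
288 183 [ 0 18 71]
275 190 [ 16 139  88]
270 180 [ 15 135  85]
297 170 [17 50 46]
295 184 [ 15 102  35]
255 160 [ 13  20 116]
```

{"fn": "apply_moves", "kwargs": {
  "moves": [
    [[2.1, 0, 0, 0, 0, 0, 0], [3.1, -3.9, 0, 0, 0, 0.13, 0], [3.1, -3.9, 0, 0, 0, 0.255, 0], [-1.7, -5.1, 0, 0, 0, 0.255, 0], [-2, -4, 0, 0, 0, 0.255, 0], [-2.2, -3, 0, 0, 0, 0.255, 0], [-2.5, -1.9, 0, 0, 0, 0.255, 0], [-2.5, -1.9, 0, 0, 0, 0.255, 0]]
  ]
}}

```text
time_s: 3.9
eef_pos: [0.4989, -0.1173, 0.0241]
eef_rot: [0.001, 0.706, 0.708, 0.0]
wrist_force: [0.1, 0.2, 0.8]
opening: -0.001
```

```bash
sed -i 's/hsv\[...,1\]<70)&(hsv\[...,2\]>50/hsv[...,1]<75)\&(hsv[...,2]>55/' h.py; python3 -c "
from h import *
togo(.5,0,.024,90)
blobs('s3.png')
"
```

```text
t 3.9 tcp [ 0.4989 -0.1173  0.0241] yaw 90.2 open -0.0 F [0.1 0.2 0.8] tilt [-0.     0.001 -1.   ] q [-0.46  0.37  1.9   0.    0.87 -0.47]
shift cm [1.173e+01 1.400e-01 1.000e-02] turn z 0.003
[282.6 183.7] area 313 xy [ 0.525  -0.1159]
[348.2 182.2] area 171 xy [0.4602 0.0157]
[390.4 196.4] area 162 xy [0.461  0.1119]
[363.  218.7] area 315 xy [0.5424 0.0758]
[269.2 233.8] area 278 xy [ 0.657  -0.0852]
[326.5 244.5] area 345 xy [0.6326 0.0288]
```

{"fn": "apply_moves", "kwargs": {
  "moves": [
    [[0, 0.7, 0, 0, 0, 0, 0], [0, 1.3, 0, 0, 0, 0, 0], [0, 1.3, 0, 0, 0, 0, 0], [0.5, -0.8, 0, 0, 0, 0, 0], [5.2, -0.8, 0, 0, 0, 0, 0], [5.2, -0.8, 0, 0, 0, 0, 0], [5.2, 4.1, 0, 0, 0, 0, 0], [5.2, 4.1, 0, 0, 0, 0, 0]]
  ]
}}

```text
time_s: 4.75
eef_pos: [0.5433, -0.0668, 0.0249]
eef_rot: [0.003, 0.706, 0.708, 0.001]
wrist_force: [0.7, 0.0, 0.9]
opening: 0.002
```

```bash
python3 -c "
from h import *
blobs('s4.png')
togo(.54,-.207,.024,90)
"
```

```text
[348.1 182.2] area 171 xy [0.4601 0.0154]
[282.7 188.2] area 343 xy [ 0.5366 -0.1104]
[390.4 196. ] area 185 xy [0.4597 0.1117]
[363.  218.7] area 315 xy [0.5424 0.0758]
[269.2 233.8] area 278 xy [ 0.657  -0.0852]
[326.6 244.5] area 346 xy [0.6325 0.0289]
t 4.8 tcp [ 0.5411 -0.0666  0.0246] yaw 90.1 open 0.0 F [-0.9 -0.2 -0.6] tilt [-0.001  0.003 -1.   ] q [-0.34  0.43  1.81  0.    0.89 -0.34]
shift cm [-14.04  -0.14   0.07] turn z 0.002
```

{"fn": "apply_moves", "kwargs": {
  "moves": [
    [[-1, -0.2, 0, 0, 0, 0, 0], [-2, -0.2, 0, 0, 0, 0, 0], [-3, -0.2, 0, 0, 0, 0, 0], [-4, -0.2, 0, 0, 0, 0, 0], [-5, -0.2, 0, 0, 0, 0, 0], [-6, -0.2, 0, 0, 0, 0, 0], [-7, -0.2, 0, 0, 0, 0, 0], [-7, -0.2, 0, 0, 0, 0, 0]]
  ]
}}

```text
time_s: 5.6
eef_pos: [0.5366, -0.1377, 0.0243]
eef_rot: [0.001, 0.707, 0.707, 0.0]
wrist_force: [-0.1, -0.5, -0.9]
opening: 0.0
```

```bash
python3 -c "
from h import *
blobs('s5.png')
togo(.54,-.207,.024,90)
"
```

```text
[348.1 182.2] area 168 xy [0.4603 0.0155]
[390.4 196.1] area 176 xy [0.4602 0.1119]
[363.1 218.7] area 314 xy [0.5424 0.0758]
[269.2 233.9] area 277 xy [ 0.6571 -0.0854]
[326.6 244.5] area 346 xy [0.6326 0.029 ]
t 5.65 tcp [ 0.5364 -0.1369  0.0241] yaw 90.0 open -0.0 F [-0.5 -0.2  0.1] tilt [-0.  0. -1.] q [-0.46  0.45  1.79 -0.    0.91 -0.46]
shift cm [-7.01  0.36  0.02] turn z -0.0
```

```bash
python3 -c "
from h import *
a=cv2.imread('pics/s5.png')[130:230,170:320]
cv2.imwrite('pics/m3.png',cv2.resize(a,None,fx=4,fy=4,interpolation=cv2.INTER_CUBIC))
"
```

```text
(no output)
```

View pics/m3.png

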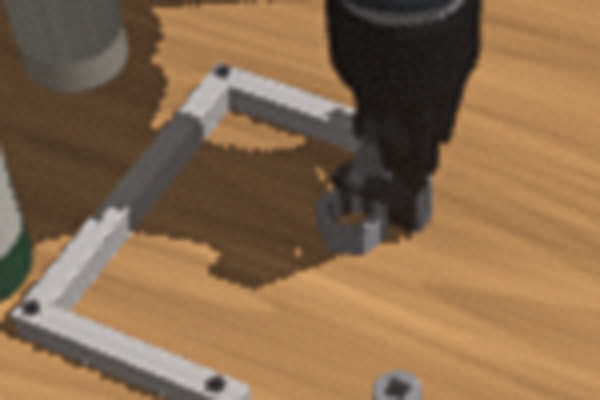

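The nut is at crop (350,215), at the mouth of the pen and still on the finger.

```bash
python3 -c "
from h import *
print(ray('scene',170+350/4,130+216/4,.01)-[.003,0,0])
"
```

```text
[ 0.55085061 -0.16650798  0.01      ]
```

{"fn": "apply_moves", "kwargs": {
  "moves": [
    [[1.5, 0, 0, 0, 0, 0, 0], [1.5, 1.9, 0, 0, 0, 0, 0], [0, 1.9, 0, 0, 0, 0, 0], [-1, 1.9, 0, 0, 0, 0, 0], [-2, 1.9, 0, 0, 0, 0, 0], [-3, 1.9, 0, 0, 0, 0, 0], [-4, 1.9, 0, 0, 0, 0, 0], [-4, 1.9, 0, 0, 0, 0, 0]]
  ]
}}

```text
time_s: 6.45
eef_pos: [0.5553, -0.1779, 0.0242]
eef_rot: [0.0, 0.707, 0.707, -0.0]
wrist_force: [0.1, -0.2, -0.3]
opening: 0.002
```

```bash
python3 -c "
from h import *
blobs('s6.png')
togo(.556,-.207,.024,90)
snap('side','d6.png'); snap('wrist','w6.png')
a=cv2.imread('pics/s6.png')[130:230,170:320]
b=cv2.imread('pics/d6.png')[150:250,230:380]
im=np.vstack([cv2.resize(x,None,fx=3,fy=3,interpolation=cv2.INTER_CUBIC) for x in (a,b)])
cv2.imwrite('pics/m4.png',im[:600])
"
```

```text
[267.4 165.5] area 139 xy [ 0.489  -0.1711]
[238.7 178.4] area 194 xy [ 0.5517 -0.2125]
[348.2 182.2] area 169 xy [0.4601 0.0156]
[390.4 196.2] area 175 xy [0.4603 0.1118]
[363.1 218.7] area 314 xy [0.5424 0.0758]
[269.2 233.9] area 277 xy [ 0.6571 -0.0853]
[326.6 244.5] area 345 xy [0.6325 0.0289]
t 6.5 tcp [ 0.5552 -0.1771  0.0241] yaw 90.0 open -0.0 F [-0.2 -0.5 -0.2] tilt [-0.  0. -1.] q [-0.51  0.5   1.71 -0.    0.93 -0.51]
shift cm [-2.99  0.09  0.01] turn z -0.001
```

View pics/m4.png

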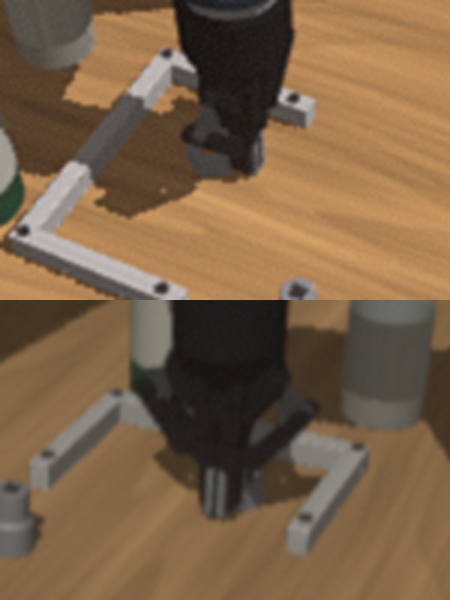

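The nut is inside the pen, on the finger. I'll push it about 3 cm deeper, then back off and lift.

{"fn": "apply_moves", "kwargs": {
  "moves": [
    [[-1, 0, 0, 0, 0, 0, 0], [-2, 0, 0, 0, 0, 0, 0], [-2.8, 0, 0, 0, 0, 0, 0], [-2.8, 0, 0, 0, 0, 0, 0], [0, 0, 0, 0, 0, 0, 0], [2, 0, -4, 0, 0, 0, 0], [6, 0, -8, 0, 0, 0, 0], [10, 0, -10, 0, 0, 0, 0]]
  ]
}}

```text
time_s: 7.4
eef_pos: [0.5563, -0.0772, 0.1262]
eef_rot: [0.002, 0.708, 0.707, 0.001]
wrist_force: [1.1, -0.8, -0.2]
opening: -0.002
```

{"fn": "apply_moves", "kwargs": {
  "moves": [
    [[5, 0, 0, 0, 0, 0, 0], [10, 0, 0, 0, 0, 0, 0], [15, 0, 0, 0, 0, 0, 0], [20, 0, 0, 0, 0, 0, 0], [20, 0, 0, 0, 0, 0, 0]]
  ]
}}

```text
time_s: 7.9
eef_pos: [0.5541, 0.1289, 0.1238]
eef_rot: [-0.001, 0.705, 0.71, 0.001]
wrist_force: [0.4, -0.3, -1.0]
opening: 0.003
```

```bash
python3 -c "
from h import *
blobs('s7.png')
togo(.54,.13,.024,85)
"
```

```text
[348.2 182.2] area 171 xy [0.4601 0.0155]
[396.9 192.7] area 308 xy [0.4448 0.1223]
[363.  218.6] area 316 xy [0.5423 0.0757]
[269.2 233.5] area 292 xy [ 0.6562 -0.0856]
[326.6 244.6] area 343 xy [0.6327 0.029 ]
t 7.95 tcp [0.5545 0.1262 0.1237] yaw 90.4 open 0.0 F [-0.3  0.2  0.2] tilt [ 0.  0. -1.] q [0.01 0.31 1.72 0.   1.11 0.01]
shift cm [ 0.39 -1.45  9.97] turn z 0.094
```

```bash
python3 -c "
from h import *
im=cv2.imread('pics/s7.png'); im0=cv2.imread('pics/scene0.png')
d=cv2.absdiff(im,im0).max(2)>25
m=np.zeros(d.shape,np.uint8); m[130:240,165:290]=d[130:240,165:290]
n,l,st,c=cv2.connectedComponentsWithStats(m)
for i in range(1,n):
    if st[i,4]>20: print(c[i],st[i],ray('scene',*c[i],.01)[:2]-[.003,0])
"
```

```text
[235.51107955 182.58806818] [ 187  130  103  101 7040] [ 0.56751128 -0.21311673]
[288.22727273 184.95454545] [286 180   4  10  22] [ 0.52503746 -0.10306287]
```

```bash
cat >> h.py <<'E'
def fresh(fn):
    f=lambda p: cv2.cvtColor(cv2.imread("pics/"+p),cv2.COLOR_BGR2HSV)
    a,b=f(fn),f("scene0.png")
    m=((a[...,1]<80)&(a[...,2]>40)&(b[...,1]>95)).astype(np.uint8)
    m=cv2.morphologyEx(m,cv2.MORPH_OPEN,np.ones((2,2),np.uint8)); m=cv2.morphologyEx(m,cv2.MORPH_CLOSE,np.ones((4,4),np.uint8))
    n,l,st,c=cv2.connectedComponentsWithStats(m)
    for i in range(1,n):
        p=ray("scene",*c[i],.01)
        if st[i,4]>60 and .45<p[0]<.75 and -.32<p[1]<.16: print("fresh",c[i].round(1),st[i],(p[:2]-[.003,0]).round(4))
E
python3 -c "
from h import *
fresh('s7.png'); fresh('s6.png')"
```

```text
fresh [231.7 177.8] [223 169  19  18 268] [ 0.5585 -0.2279]
fresh [240.9 179.7] [234 166  15  25 236] [ 0.555  -0.2062]
```

{"fn": "apply_moves", "kwargs": {
  "moves": [
    [[0, -0.95, 3, 0, 0, 0, 0], [0, -0.95, 6.5, 0, 0, 0, 0], [0, -0.95, 9, 0, 0, 0, 0], [0, -0.95, 9.95, 0, 0, 0, 0], [-1, -0.95, 9.95, 0, 0, 0, 0], [-2, -0.95, 9.95, 0, 0, 0, 0], [-3, -0.95, 9.95, 0, 0, 0, 0], [-4, -0.95, 9.95, 0, 0, 0, 0]]
  ]
}}

```text
time_s: 8.75
eef_pos: [0.5466, 0.0818, 0.0255]
eef_rot: [0.001, 0.707, 0.707, 0.001]
wrist_force: [-0.1, 1.1, 1.2]
opening: -0.001
```

{"fn": "apply_moves", "kwargs": {
  "moves": [
    [[-1, 0, 0, 0, 0, 0, 0], [-2, 0, 0, 0, 0, 0, 0], [-3, 0, 0, 0, 0, 0, 0], [-3, 0, 0, 0, 0, 0, 0]]
  ]
}}

```text
time_s: 9.15
eef_pos: [0.5458, 0.0516, 0.0242]
eef_rot: [0.0, 0.707, 0.707, -0.0]
wrist_force: [0.0, -0.2, -0.3]
opening: -0.0
```

```bash
python3 -c "
from h import *
blobs('s8.png');fresh('s8.png')
togo(.55,-.02,.024,90)
"
```

```text
[390.4 196. ] area 185 xy [0.4597 0.1117]
[341.1 211.4] area 410 xy [0.5435 0.0281]
[269.3 233.9] area 280 xy [ 0.657  -0.0852]
[326.6 244.5] area 347 xy [0.6325 0.0289]
fresh [231.6 177.7] [223 169  18  18 263] [ 0.5584 -0.228 ]
fresh [344.6 211.7] [330 196  33  29 447] [0.5432 0.0351]
t 9.2 tcp [0.5456 0.0523 0.0241] yaw 90.0 open -0.0 F [-0.8  0.   0.6] tilt [-0.  0. -1.] q [-0.12  0.44  1.8  -0.    0.9  -0.12]
shift cm [-7.23  0.44  0.01] turn z -0.0
```

{"fn": "apply_moves", "kwargs": {
  "moves": [
    [[-1, 0, 0, 0, 0, 0, 0], [-2, 0, 0, 0, 0, 0, 0], [-3, 0, 0, 0, 0, 0, 0], [-4, 0, 0, 0, 0, 0, 0], [-5, 0, 0, 0, 0, 0, 0], [-6, 0, 0, 0, 0, 0, 0], [-6, 0, 0, 0, 0, 0, 0]]
  ]
}}

```text
time_s: 9.9
eef_pos: [0.5458, -0.0085, 0.0241]
eef_rot: [0.0, 0.707, 0.707, -0.0]
wrist_force: [-0.8, 1.1, 0.4]
opening: -0.001
```

```bash
python3 -c "
from h import *
blobs('s9.png');fresh('s9.png')
togo(.55,-.12,.024,90)
"
```

```text
[348.4 182.4] area 165 xy [0.4605 0.0161]
[390.4 196.1] area 176 xy [0.4602 0.1119]
[313.7 203. ] area 386 xy [ 0.5467 -0.0327]
[269.2 233.8] area 278 xy [ 0.657  -0.0852]
[326.6 244.5] area 346 xy [0.6326 0.0289]
fresh [231.7 177.7] [223 169  18  18 265] [ 0.5584 -0.228 ]
fresh [317. 204.] [304 186  30  31 458] [ 0.5483 -0.0253]
t 9.95 tcp [ 0.5458 -0.0078  0.0241] yaw 90.0 open 0.0 F [-0.2  0.1 -0.4] tilt [-0.  0. -1.] q [-0.23  0.43  1.81 -0.    0.9  -0.23]
shift cm [-1.122e+01  4.300e-01  1.000e-02] turn z -0.0
```

{"fn": "apply_moves", "kwargs": {
  "moves": [
    [[1, 0.6, 0, 0, 0, 0, 0], [0, 0.6, 0, 0, 0, 0, 0], [-1, 0.6, 0, 0, 0, 0, 0], [-2, 0.6, 0, 0, 0, 0, 0], [-3, 0.6, 0, 0, 0, 0, 0], [-4, 0.6, 0, 0, 0, 0, 0], [-5, 0.6, 0, 0, 0, 0, 0], [-6, 0.6, 0, 0, 0, 0, 0]]
  ]
}}

```text
time_s: 10.75
eef_pos: [0.5517, -0.0679, 0.0241]
eef_rot: [0.0, 0.707, 0.707, 0.0]
wrist_force: [0.7, 0.8, 0.8]
opening: -0.003
```

```bash
python3 -c "
from h import *
blobs('s10.png');fresh('s10.png')
togo(.55,-.12,.024,90)
"
```

```text
[348.2 182.2] area 171 xy [0.4601 0.0155]
[285.8 193.8] area 258 xy [ 0.5483 -0.0976]
[390.4 196.1] area 176 xy [0.4602 0.1119]
[269.2 233.9] area 279 xy [ 0.6571 -0.0852]
[326.6 244.5] area 346 xy [0.6326 0.0289]
fresh [231.5 177.9] [223 170  18  17 259] [ 0.559  -0.2281]
fresh [290.5 195.2] [279 179  28  28 389] [ 0.5497 -0.0867]
t 10.8 tcp [ 0.5519 -0.0694  0.0242] yaw 90.0 open 0.0 F [-0.7 -2.4 -0.2] tilt [-0.001  0.001 -1.   ] q [-0.34  0.45  1.78 -0.    0.91 -0.34]
shift cm [-5.06 -0.19  0.03] turn z -0.0
```

{"fn": "apply_moves", "kwargs": {
  "moves": [
    [[-1, 0, 0, 0, 0, 0, 0], [-2, 0, 0, 0, 0, 0, 0], [-3, 0, 0, 0, 0, 0, 0], [-4, 0, 0, 0, 0, 0, 0], [-5, 0, 0, 0, 0, 0, 0], [-6, 0, 0, 0, 0, 0, 0], [-6, 0, 0, 0, 0, 0, 0]]
  ]
}}

```text
time_s: 11.5
eef_pos: [0.552, -0.1286, 0.0242]
eef_rot: [0.0, 0.707, 0.707, -0.0]
wrist_force: [-0.4, 0.7, 0.2]
opening: -0.001
```

```bash
python3 -c "
from h import *
blobs('s11.png');fresh('s11.png')
togo(.55,-.12,.024,90)
"
```

```text
[259.9 185. ] area 201 xy [ 0.5493 -0.1602]
[348.2 182.3] area 169 xy [0.4603 0.0157]
[390.4 196.2] area 175 xy [0.4603 0.1119]
[269.2 233.8] area 278 xy [ 0.657  -0.0853]
[326.6 244.5] area 346 xy [0.6326 0.0289]
fresh [231.7 178. ] [223 170  19  17 256] [ 0.5592 -0.2276]
fresh [262.3 186.3] [254 173  18  24 243] [ 0.5525 -0.1539]
t 11.55 tcp [ 0.5518 -0.1278  0.0241] yaw 90.0 open -0.0 F [ 0.1 -0.2  0.1] tilt [-0.  0. -1.] q [-0.44  0.47  1.76 -0.    0.92 -0.44]
shift cm [ 0.78 -0.18  0.01] turn z -0.0
```

{"fn": "apply_moves", "kwargs": {
  "moves": [
    [[-0.8, 0, 0, 0, 0, 0, 0], [-1.6, 0, 0, 0, 0, 0, 0], [-2.4, 0, 0, 0, 0, 0, 0], [-3.2, 0, 0, 0, 0, 0, 0], [-4, 0, 0, 0, 0, 0, 0], [-4.5, 0, 0, 0, 0, 0, 0], [-4.5, 0, 0, 0, 0, 0, 0], [-2.5, 0, 0, 0, 0, 0, 0]]
  ]
}}

```text
time_s: 12.35
eef_pos: [0.5524, -0.154, 0.0245]
eef_rot: [0.001, 0.708, 0.707, 0.0]
wrist_force: [-0.1, 0.4, -0.1]
opening: -0.0
```

{"fn": "apply_moves", "kwargs": {
  "moves": [
    [[1, 0, -4, 0, 0, 0, 0], [3, 1.5, -8, 0, 0, 0, 0], [7, 4, -10, 0, 0, 0, 0], [11, 7, -10, 0, 0, 0, 0], [15, 10, -10, 0, 0, 0, 0], [18, 13.1, -10, 0, 0, 0, 0], [18, 13.1, -10, 0, 0, 0, 0]]
  ]
}}

```text
time_s: 13.05
eef_pos: [0.6852, 0.033, 0.1241]
eef_rot: [0.001, 0.705, 0.709, 0.001]
wrist_force: [-1.6, -0.2, -0.7]
opening: -0.005
```

```bash
python3 -c "
from h import *
blobs('s12.png');fresh('s12.png')
togo(.683,.029,.024,90)
"
```

```text
[350.6 171. ] area 608 xy [0.4259 0.0097]
[390.4 196. ] area 183 xy [0.4598 0.1117]
[324.2 240. ] area 461 xy [0.6246 0.021 ]
[269.2 234.3] area 267 xy [ 0.658  -0.0848]
fresh [237.8 179.1] [221 169  34  22 517] [ 0.5563 -0.2134]
fresh [321.8 228.9] [310 217  24  24 296] [0.6038 0.007 ]
t 13.1 tcp [0.6835 0.0309 0.1236] yaw 90.3 open -0.0 F [-0.4 -1.2 -0.7] tilt [ 0.  0. -1.] q [-0.13  0.54  1.4   0.    1.2  -0.13]
shift cm [-0.19 -0.06  9.96] turn z 0.005
```

{"fn": "apply_moves", "kwargs": {
  "moves": [
    [[-0.2, 0.3, 4, 0, 0, 0, 0], [-0.2, 0.3, 8, 0, 0, 0, 0], [-0.2, 0.3, 9.95, 0, 0, 0, 0], [-0.2, -1, 9.95, 0, 0, 0, 0], [-0.2, -2, 9.95, 0, 0, 0, 0], [-0.2, -3, 9.95, 0, 0, 0, 0], [-0.2, -3.9, 9.95, 0, 0, 0, 0], [-0.2, -4.7, 9.95, 0, 0, 0, 0]]
  ]
}}

```text
time_s: 13.9
eef_pos: [0.6351, 0.0261, 0.0253]
eef_rot: [0.0, 0.707, 0.707, 0.0]
wrist_force: [0.2, 0.2, -0.2]
opening: -0.006
```

{"fn": "apply_moves", "kwargs": {
  "moves": [
    [[0, 0, 0, 0, 0, 0, 0], [0, 2.5, 0, 0, 0, 0, 0], [5, 2.5, 0, 0, 0, 0, 0], [6, 2.5, 0, 0, 0, 0, 0], [6, 0, 0, 0, 0, 0, 0], [6, -2.8, 0, 0, 0, 0, 0], [6, -2.8, 0, 0, 0, 0, 0]]
  ]
}}

```text
time_s: 14.6
eef_pos: [0.6033, 0.0869, 0.0233]
eef_rot: [-0.002, 0.706, 0.708, -0.002]
wrist_force: [-0.4, -0.7, -0.4]
opening: 0.001
```

```bash
python3 -c "
from h import *
blobs('s13.png');fresh('s13.png')
togo(.606,0,.024,90)
"
```

```text
[346.1 181.6] area 132 xy [0.4604 0.0109]
[387.2 194.2] area 264 xy [0.4578 0.1041]
[269.2 233.9] area 276 xy [ 0.6573 -0.0853]
[332.9 232.1] area 323 xy [0.5998 0.0303]
[359.6 237.7] area 101 xy [0.5901 0.0836]
fresh [237.9 179.3] [222 169  33  22 521] [ 0.5568 -0.2128]
fresh [336.1 231.7] [326 224  19  19 205] [0.5982 0.0359]
fresh [361.7 239.5] [353 231  18  17 173] [0.5946 0.0887]
t 14.65 tcp [0.6059 0.0865 0.0242] yaw 90.1 open 0.01 F [-0.3 -0.1  1. ] tilt [ 0.    -0.002 -1.   ] q [-0.05  0.55  1.63 -0.    0.97 -0.05]
shift cm [-8.65 -0.    0.02] turn z 0.002
```

{"fn": "apply_moves", "kwargs": {
  "moves": [
    [[-1.5, -0.2, 0, 0, 0, 0, 0], [-2.5, -0.2, 0, 0, 0, 0, 0], [-3.5, -0.2, 0, 0, 0, 0, 0], [-4.5, -0.2, 0, 0, 0, 0, 0], [-5.5, -0.2, 0, 0, 0, 0, 0], [-6.5, -0.2, 0, 0, 0, 0, 0], [-7.5, -0.2, 0, 0, 0, 0, 0], [-7.5, -0.2, 0, 0, 0, 0, 0]]
  ]
}}

```text
time_s: 15.45
eef_pos: [0.6057, 0.0095, 0.0245]
eef_rot: [0.0, 0.707, 0.707, -0.0]
wrist_force: [-0.0, -0.6, -1.1]
opening: 0.001
```

```bash
python3 -c "
from h import *
blobs('s14.png');fresh('s14.png')
togo(.606,0,.024,90)
"
```

```text
[346.2 176.4] area 430 xy [0.4454 0.006 ]
[390.4 196.1] area 176 xy [0.4602 0.1119]
[310.9 223.1] area 374 xy [ 0.5977 -0.0185]
[269.3 233.9] area 283 xy [ 0.6571 -0.085 ]
fresh [237.9 179.3] [222 169  33  22 508] [ 0.5568 -0.213 ]
fresh [315.4 224.8] [302 213  30  23 486] [ 0.5997 -0.0085]
t 15.5 tcp [0.6056 0.0102 0.0245] yaw 90.0 open -0.0 F [-0.   0.1  0.2] tilt [-0. -0. -1.] q [-0.18  0.53  1.65 -0.    0.96 -0.18]
shift cm [-1.02  0.04  0.05] turn z -0.0
```

{"fn": "apply_moves", "kwargs": {
  "moves": [
    [[1, -0.9, 0, 0, 0, 0, 0], [0, -0.9, 0, 0, 0, 0, 0], [-1, -0.9, 0, 0, 0, 0, 0], [-2, -0.9, 0, 0, 0, 0, 0], [-3, -0.9, 0, 0, 0, 0, 0], [-4, -0.9, 0, 0, 0, 0, 0], [-5, -0.9, 0, 0, 0, 0, 0], [-5, -0.9, 0, 0, 0, 0, 0]]
  ]
}}

```text
time_s: 16.3
eef_pos: [0.5969, -0.0407, 0.0247]
eef_rot: [0.0, 0.707, 0.707, -0.0]
wrist_force: [-0.5, 1.0, 0.2]
opening: 0.002
```

```bash
python3 -c "
from h import *
blobs('s15.png');fresh('s15.png')
togo(.606,0,.024,90)
"
```

```text
[348.3 182.2] area 171 xy [0.46   0.0158]
[390.4 196.1] area 176 xy [0.4602 0.1119]
[287.2 214.6] area 299 xy [ 0.5982 -0.0718]
[269.2 233.9] area 278 xy [ 0.6571 -0.0852]
fresh [238.  179.2] [222 169  33  21 508] [ 0.5565 -0.2129]
fresh [293.  215.9] [279 200  32  28 453] [ 0.5983 -0.0594]
t 16.35 tcp [ 0.5968 -0.0399  0.0247] yaw 90.0 open -0.0 F [-0.5 -0.1 -1.2] tilt [-0.  0. -1.] q [-0.26  0.52  1.67 -0.    0.95 -0.26]
shift cm [3.99 0.92 0.07] turn z -0.001
```

{"fn": "apply_moves", "kwargs": {
  "moves": [
    [[-1, 0, 0, 0, 0, 0, 0], [-2, 0, 0, 0, 0, 0, 0], [-3, 0, 0, 0, 0, 0, 0], [-4, 0, 0, 0, 0, 0, 0], [-5, 0, 0, 0, 0, 0, 0], [-6, 0, 0, 0, 0, 0, 0], [-6, 0, 0, 0, 0, 0, 0]]
  ]
}}

```text
time_s: 17.05
eef_pos: [0.5969, -0.1006, 0.0247]
eef_rot: [0.0, 0.707, 0.707, -0.0]
wrist_force: [-0.3, -0.7, -0.5]
opening: 0.004
```

```bash
python3 -c "
from h import *
blobs('s16.png');fresh('s16.png')
togo(.606,0,.024,90)
"
```

```text
[348.2 182.2] area 170 xy [0.4601 0.0156]
[390.4 196.1] area 176 xy [0.4602 0.1119]
[260.1 206.7] area 323 xy [ 0.6032 -0.1329]
[269.2 233.9] area 281 xy [ 0.6572 -0.0852]
fresh [237.8 179.1] [221 169  34  22 518] [ 0.5564 -0.2133]
fresh [265.8 207.5] [252 190  32  30 412] [ 0.6022 -0.1208]
t 17.1 tcp [ 0.5968 -0.0998  0.0246] yaw 90.0 open 0.0 F [-0.9 -0.3  0.2] tilt [-0.  0. -1.] q [-0.36  0.53  1.65 -0.    0.96 -0.36]
shift cm [9.98 0.91 0.06] turn z -0.0
```

{"fn": "apply_moves", "kwargs": {
  "moves": [
    [[1, 0.6, 0, 0, 0, 0, 0], [0, 0.6, 0, 0, 0, 0, 0], [-1.2, 0.6, 0, 0, 0, 0, 0], [-2.4, 0.6, 0, 0, 0, 0, 0], [-3.6, 0.6, 0, 0, 0, 0, 0], [-4.8, 0.6, 0, 0, 0, 0, 0], [-5.8, 0.6, 0, 0, 0, 0, 0], [-5.8, 0.6, 0, 0, 0, 0, 0]]
  ]
}}

```text
time_s: 17.9
eef_pos: [0.6029, -0.1589, 0.0247]
eef_rot: [0.0, 0.707, 0.707, -0.0]
wrist_force: [0.0, 0.7, 0.4]
opening: 0.001
```

```bash
python3 -c "
from h import *
blobs('s17.png');fresh('s17.png')
togo(.606,0,.024,90)
"
```

```text
[268.9 165.8] area 108 xy [ 0.4885 -0.1674]
[348.2 182.1] area 169 xy [0.46   0.0155]
[390.4 196.1] area 176 xy [0.4602 0.1119]
[269.2 233.8] area 277 xy [ 0.6569 -0.0853]
fresh [234.2 193.9] [221 169  28  47 568] [ 0.5972 -0.2   ]
t 17.95 tcp [ 0.6028 -0.158   0.0246] yaw 90.0 open 0.0 F [0.9 0.8 0.2] tilt [-0.  0. -1.] q [-0.45  0.56  1.6  -0.    0.97 -0.45]
shift cm [15.8   0.31  0.06] turn z -0.001
```

{"fn": "apply_moves", "kwargs": {
  "moves": [
    [[-0.8, 0, 0, 0, 0, 0, 0], [-1.5, 0, 0, 0, 0, 0, 0], [-2, 0, 0, 0, 0, 0, 0], [-2, 0, 0, 0, 0, 0, 0], [1, 0, 0, 0, 0, 0, 0], [2, 0, -5, 0, 0, 0, 0], [6, -3, -9, 0, 0, 0, 0], [10, -6, -13, 0, 0, 0, 0]]
  ]
}}

```text
time_s: 18.75
eef_pos: [0.5562, -0.0743, 0.138]
eef_rot: [0.001, 0.707, 0.707, 0.0]
wrist_force: [0.8, 0.3, 0.2]
opening: 0.002
```

{"fn": "apply_moves", "kwargs": {
  "moves": [
    [[4, -3, -2, 0, 0, 0, 0], [8, -6, -5, 0, 0, 0, 0], [12, -8, -8, 0, 0, 0, 0], [16, -10, -11, 0, 0, 0, 0], [20, -10, -13, 0, 0, 0, 0], [20, -10, -13, 0, 0, 0, 0]]
  ]
}}

```text
time_s: 19.35
eef_pos: [0.4562, 0.1284, 0.2701]
eef_rot: [0.002, 0.705, 0.709, 0.003]
wrist_force: [0.7, -1.3, 0.0]
opening: -0.003
```

```bash
python3 -c "
from h import *
togo(.606,0,.024,90)
blobs('s18.png');fresh('s18.png'); snap('side','d18.png')
a=cv2.imread('pics/s18.png')[130:280,160:410]
b=cv2.imread('pics/d18.png')[160:325,190:365]
a=cv2.resize(a,None,fx=1.9,fy=1.9,interpolation=cv2.INTER_CUBIC);b=cv2.resize(b,(int(175*a.shape[0]/165),a.shape[0]),interpolation=cv2.INTER_CUBIC)
print(a.shape,b.shape); cv2.imwrite('pics/m5.png',np.hstack([a,b])[:,:800])
"
```

```text
t 19.35 tcp [0.4562 0.1284 0.2701] yaw 90.3 open -0.0 F [ 0.7 -1.3  0. ] tilt [ 0.001  0.006 -1.   ] q [ 0.02 -0.07  1.83  0.    1.38  0.02]
shift cm [-12.94  14.77  24.69] turn z 0.005
[348.2 182.2] area 168 xy [0.4602 0.0156]
[390.4 196.4] area 162 xy [0.461  0.1119]
[227.5 202.1] area 281 xy [ 0.6211 -0.202 ]
[269.2 233.9] area 274 xy [ 0.6571 -0.0853]
fresh [237.9 179.1] [222 169  33  21 501] [ 0.5561 -0.2132]
fresh [229.6 204.2] [220 195  19  20 288] [ 0.6262 -0.1953]
(285, 475, 3) (285, 302, 3)
```

View pics/m5.png

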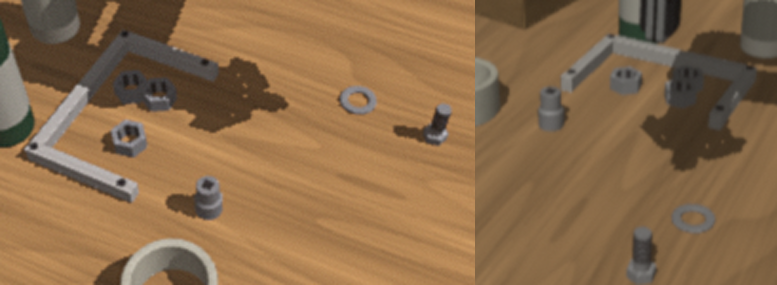

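All three nuts are in the pen, with n2 at crop (157,90), n1 at (130,84) and n3 at (129,135). I'll check n2's depth in both views.

```bash
python3 -c "
from h import *
for u,v in [(157,88),(130,81),(128,132)]: print(ray('scene',160+u/1.9,130+v/1.9,.019)[:2]-[.005,0])
k=165/285
for u,v in [(683,86),(691,72),(626,74)]: print('side',ray('side',190+(u-475)*k,160+v*k,.019)[:2])
for u,v in [(217,69),(136,188)]: print('wall end',ray('scene',160+u/1.9,130+v/1.9,.02)[:2])
for u,v in [(714,109),(567,78)]: print('wall end side',ray('side',190+(u-475)*k,160+v*k,.02)[:2])
"
```

```text
[ 0.54914936 -0.20299595]
[ 0.55262934 -0.23734955]
[ 0.62071724 -0.20146646]
side [ 0.54856399 -0.20378293]
side [ 0.55219825 -0.24187741]
side [ 0.62314046 -0.2011379 ]
wall end [ 0.4982839 -0.1514017]
wall end [ 0.68856964 -0.15602282]
wall end side [ 0.49626361 -0.16667293]
wall end side [ 0.68324175 -0.15807474]
```

Every nut centre is at least 40 mm past the open end, and the required depth is 18 mm. The socket, washer and bolt haven't moved. Handing in.

```bash
python3 -c "
from h import *
print(hand_in())"
```

```text
the job is handed in; nothing more can be done
None
```

All three nuts are in the pen, pushed there one by one with the fingers shut. I handed the job in at about 19.5 s of the 67 s allowed.

**Nut positions:** from the last pictures the centres are at about (0.551, −0.239), (0.549, −0.203) and (0.622, −0.201) m. The scene and side views agree to about 5 mm. All three look flat, and each is at least about 40 mm inside the open end at y ≈ −0.157, where 18 mm is required. They also clear the walls.

**Other objects:** the socket, washer and bolt measured within about 1 mm of where they started. I did not measure the pliers, tape roll, spray can and bottle at the end, but the arm stayed clear of them. It was lifted clear of everything at hand-in, with only noise on the wrist force.

**Disagreements:**
- The scene camera read x about 5 mm high against the wrist and side views, so I corrected for that.
- The side view put one wall end, which was in shadow, about 10–15 mm off from the scene view. The nuts' margins hold either way.
- The first nut drifted toward a wall end, so I nudged it sideways before pushing it in.

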